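Open the chalk jar in the bar-top brace

ROBOT

A 6-joint arm with a two-finger parallel gripper is mounted at the origin on the work surface. World frame = base frame: x ahead of the robot, y to its left, z up, the work surface at z = 0. Lengths are in mm, angles in rad, forces in N, time in s.
With the tool pointing down it reaches from about 275 to 750 mm from the base axis. Payload 10.2 kg.
Tool frame: the origin (TCP) lies between the finger pads; the fingertips stand 22 mm ahead of it and the grasp point (between the pads) lies 3 mm ahead of it (ctrl.nose_length is the distance from the TCP to the fingertips, in mm); y points along the fingers, z is the direction in which the jaws open and shut, and the axes are right-handed (so a half turn about y gives the same grasp; the last joint's range is limited). The gripper opens to 85 mm and grips with 20 to 120 N. Pads are 22 mm wide; open, the fingers measure 114 mm over their backs; the gripper's body (76 mm by 85 mm) begins 54 mm behind the grasp point. The pads swing forward as they close: fully open they stand 13 mm farther back than shut.
Start: joints at [0.949, 0.313, 1.498, -0, 1.331, -0.223], TCP at [203.877, 483.803, 253.294] pointing down, gripper open.
Joint ranges: [-2.94, 2.94], [-0.97, 2.17], [0.19, 2.56], [-1.23, 4.37], [0.02, 3.11], [-2.88, 2.88]. Speed limits (rad/s): [2.39, 2.39, 3.01, 3.14, 3.14, 3.14].

INTERFACE

Orientations are given as a unit quaternion [w, x, y, z].
In Python, from rig import ctrl, eyes, models gives the robot as it stands.
- The arm moves only by the shell command python3 -m crank 'ROWS' [FORCE]. ROWS is JSON, a list of rows, each an object with "dp": the shift along the tool's x, y, z in mm, a list of three; "roll": the turn about the tool's y in rad; "gripper": the closure in counts, from 0 (fully open) to 255 (shut). A call has 1 to 10 rows; each row is the pose to reach, as a shift and turn from the pose commanded when the call began, along the tool's axes at that moment; what a row does not reach only later rows make up. A row lasts 1/12 s, in which the tool goes at most 41.7 mm and 7.16 degrees, less where a joint would pass 70% of its speed; a pose out of reach is approached as far as the arm can. A call with a gripper value outside its range is refused whole. The fingers move at their own pace and stop on an object; FORCE is the grip in N (left out, the last holds). Time passes only in rows, so rows that repeat a pose let the fingers close. It gives the time, the measured TCP pose, the force and the opening at its end, in the units of the state.
- ctrl.sense(): the state, without advancing time (a new reading comes with each control period).
- eyes.capture(name): name is "side" or "top"; returns a dict with "color" (400x640x3 uint8, red, green, blue), "fx", "fy", "cx", "cy" (pixels), "distortion" ([k1, k2, p1, p2, k3] as OpenCV has them; the pictures are not rectified), "R" (3x3) and "t" (3): a world point X has camera coordinates R X + t. Camera axes: x right, y down, z forward; pixel columns grow to the right and rows downward; lengths in mm; the calibration is good to about 2 mm. A picture is of the moment at which its call begins. There is no depth.
- ctrl.finish_job(): hands the job in, once; it reports no verdict.
Trained networks look in a picture, given as the dict that the camera call returned (one of the last four; its "shot" number tells which), for a name from the list of things; names that differ only in an ending like _2 or _b are one class to them, and where a whole thing is asked for, a point or a joint stands for the part that bears it (a point fixed in the world has none). Each returns a list of dicts, best first, with "confidence" (0 to 1); they miss things now and then, are a little off and sometimes report something else, mostly with a low value. They report only what shows in the picture. A call takes as long as a camera call. They do not tell look-alikes from the thing itself.
- models.spot_in(picture, label): "extent" ([centre column, centre row, width, height] in pixels, round what is visible of it).
- models.spot_point(picture, label): "centre" ([column, row] in pixels: a listed point, or the origin of a listed thing).
The state is a dict: "time_s": time; "joints": joint angles; "dq": joint speeds; "tau": joint torques, N m; "eef_pos": TCP position; "ee_rot": TCP orientation; "force": force on the tool from outside, world axes, zero at the start; "wrist_torque": the same for the moment, N m; "grip_width": opening from 0.0 (shut) to 1.0 (fully open).
Only numpy, scipy, OpenCV 4.12 (cv2) and the standard library are available. Lean on these libraries where they do the work, as an engineer would, in place of code of your own. Each camera call takes 0.05 s, during which the arm holds its last target. There are 200 camera calls.

TASK

Open the jar of spare cue chalk: set the closed jar upright, fully down into the square well of the wooden brace so that it cannot turn, then unscrew its tight cap until the thread lets go. Leave the jar standing in the brace and finish while holding the cap still and level in the gripper, just above the mouth of the jar (about one to three centimetres clear): do not put the cap down or let go. Leave the mug, the bottle and the coasters alone.

Things in the scene. Friction and masses are not known exactly. Their poses are not given: they have to be found in the camera images.
- jar: Square clear-glass jar of cue chalks, 0.36 kg, loose. Origin: centre of its underside; z up. Foot tapers from 48 x 48 mm at the bottom to 56 x 56 mm at 16 mm up; body 56 x 56 mm, sides along its x and y, to a flat shoulder at 70 mm; round neck 38 mm wide above. It fits the well in any of four quarter turns. Bare on the bar it turns along with the cap.
- mouth (a point): Centre of the jar's mouth, the top of its neck, 92 mm above the jar's underside.
- cap: Round dark steel screw cap on the jar, 57 mm wide, 26 mm tall, upright ribbed sides, 0.06 kg, a loose body. Origin: centre of its underside, 74 to 77 mm above the jar's underside while screwed on; z up. The closed jar can be lifted and carried by the cap, gripped across its sides from above, fingertips above the jar's shoulder (shoulder about 5 mm below the cap).
- cap_top (a point): Centre of the cap's top, 26 mm above its underside. The cap unscrews anticlockwise seen from above, against about 0.4 N m; a sprung liner (about 20 N) keeps it tight and lifts it about 1 mm per rad turned; holding the gripper's height meanwhile does no harm. Lifted before the thread lets go, it takes the jar with it.
- lug (a point): Lug inside the cap's lower edge, on the cap's +x axis (another across from it), under one of the neck's two threads. Call turn = cap yaw minus jar yaw, modulo pi: 0.5 to 1.5 rad at the start; the thread lets go at 2.35 rad, a stop bars it at 2.78 rad; at about 2.57 rad the cap lifts straight off.
- brace: Wooden block screwed to the bar top, 120 x 120 mm and 34 mm tall, with a square well in the middle of its top, 59 x 59 mm, 26 mm deep, sides along the block's x and y. Origin: centre of its underside.
- well (a point): Centre of the well's floor, 8 mm above the bar top.
- mug: White mug, 80 mm wide, 95 mm tall; a bystander. Origin: centre of its underside.
- bottle: Amber bottle, 62 mm wide, 210 mm tall; a bystander. Origin: centre of its underside.
- coasters: Stack of round cork coasters, 92 mm wide, 20 mm tall; a bystander. Origin: centre of its underside.
Not all that is in view belongs to the job. There is more than one size of the cap; the one meant has the size given above.

How it is judged:
By the outcome, as a careful person would: the job done as asked, in the order asked, and still so for the second after the job is handed in, while the arm keeps its last pose, push and grip.
It also fails if it takes over 51 s, if anything falls off the work surface, if the arm or the gripper's body presses on something with over 40 N, if the wrist force passes 120 N, or if a joint passes its speed limit or range.

## Working session

There is one attempt and no reset: what is moved stays moved. The work goes in short steps, Python scripts to look and compute and a shell command to move; the robot and the scene stay as the last step left them, time stands still between calls to the robot, and variables do not carry over. Pictures are saved under pics/ and viewed, about 8 in all and at most 12, crops included, and the job is handed in when it is done.

```bash
mkdir -p pics; ls; cat > h.py <<'E'
import numpy as np, cv2
from rig import ctrl, eyes, models
from scipy.spatial.transform import Rotation as Rn
def cam(p):
    K=np.array([[p['fx'],0,p['cx']],[0,p['fy'],p['cy']],[0,0,1.]]);return K,np.array(p['distortion'],float),np.array(p['R'],float),np.array(p['t'],float)
def ray(p,uv):
    K,D,R,t=cam(p);n=cv2.undistortPoints(np.array([[uv]],float),K,D)[0,0]
    return -R.T@t, R.T@np.array([n[0],n[1],1])
def atz(p,uv,z):
    o,d=ray(p,uv);return o+d*(z-o[2])/d[2]
def tri(a,ua,b,ub):
    o1,d1=ray(a,ua);o2,d2=ray(b,ub);s=np.linalg.lstsq(np.c_[d1,-d2],o2-o1,rcond=None)[0]
    x,y=o1+s[0]*d1,o2+s[1]*d2;return (x+y)/2,np.linalg.norm(x-y)
def proj(p,X):
    K,D,R,t=cam(p);return cv2.projectPoints(np.array(X,float).reshape(-1,1,3),cv2.Rodrigues(R)[0],t,K,D)[0][:,0]
def save(p,n,crop=None,s=1):
    im=p['color'][:,:,::-1]
    if crop: x0,y0,x1,y1=crop; im=im[y0:y1,x0:x1]
    cv2.imwrite('pics/'+n,cv2.resize(im,None,fx=s,fy=s,interpolation=cv2.INTER_CUBIC))
E
python3 - <<'E'
from h import *
np.set_printoptions(precision=1,suppress=True)
P={n:eyes.capture(n) for n in('side','top')}
im=np.vstack([P['side']['color'],P['top']['color']])[:,:,::-1]
cv2.imwrite('pics/a.png',cv2.resize(im,(480,600),interpolation=cv2.INTER_AREA))
for n,p in P.items():
    print(n,'campos',ray(p,(320,200))[0])
    for l in('jar','cap','brace','mug','bottle','coasters'): print(' in',l,[(round(d['confidence'],2),np.round(d['extent'])) for d in models.spot_in(p,l)[:4]])
    for l in('jar','mouth','cap','cap_top','lug','brace','well'): print(' pt',l,[(round(d['confidence'],2),np.round(d['centre'],1)) for d in models.spot_point(p,l)[:4]])
print(ctrl.sense())
save(P['top'],'top.png');save(P['side'],'side.png')
E
```

```text
pics
side campos [471.2 810.6 823.6]
 in jar [(0.65, array([310., 268.,  27.,  29.]))]
 in cap [(0.96, array([313., 251.,  19.,  19.])), (0.45, array([276., 262.,  13.,  12.]))]
 in brace [(0.62, array([313., 174.,  44.,  32.]))]
 in mug [(0.88, array([301., 352.,  51.,  58.]))]
 in bottle [(0.64, array([338., 118.,  18.,  56.]))]
 in coasters [(0.58, array([372., 229.,  32.,  26.]))]
 pt jar [(0.81, array([311.2, 271.2]))]
 pt mouth [(0.79, array([308.6, 249. ])), (0.19, array([302.4, 260. ]))]
 pt cap [(0.67, array([311.9, 254.1])), (0.65, array([276.6, 264.4])), (0.59, array([344.5, 281.5]))]
 pt cap_top [(0.75, array([307.8, 247.4])), (0.71, array([343.3, 273.7])), (0.56, array([280. , 260.5]))]
 pt lug [(0.76, array([341. , 285.5])), (0.62, array([304.5, 256.7])), (0.62, array([276.2, 270.1])), (0.53, array([314. , 252.7]))]
 pt brace [(0.6, array([310.8, 176.5]))]
 pt well [(0.79, array([310.5, 175.9]))]
top campos [ 445.7   -9.5 1607.7]
 in jar [(0.42, array([269., 212.,  11.,  17.]))]
 in cap [(0.77, array([262., 210.,  23.,  21.])), (0.43, array([266., 180.,  14.,  14.]))]
 
[... 462 characters left out ...]
, 207.2])), (0.43, array([268. , 177.9]))]
 pt cap_top [(0.66, array([258.5, 209.2])), (0.57, array([263. , 180.9])), (0.55, array([258.6, 236.5]))]
 pt lug [(0.81, array([256.9, 201.8])), (0.49, array([252.6, 231.6])), (0.42, array([263.1, 181.1]))]
 pt brace [(0.91, array([387.4, 190. ]))]
 pt well [(0.86, array([394.5, 192.7]))]
{'time_s': 1.4, 'joints': array([ 0.9,  0.3,  1.5,  0. ,  1.3, -0.2]), 'dq': array([-0., -0.,  0.,  0., -0.,  0.]), 'tau': array([ -0. , -41.2, -26. ,  -0. ,   0. ,  -0. ]), 'eef_pos': array([203.9, 483.8, 253.3]), 'ee_rot': array([-0.7,  0.7, -0.1,  0.1]), 'force': array([-0.3, -0.2, -0.6]), 'wrist_torque': array([ 0.,  0., -0.]), 'grip_width': 1.002094738337534}
```

View pics/top.png

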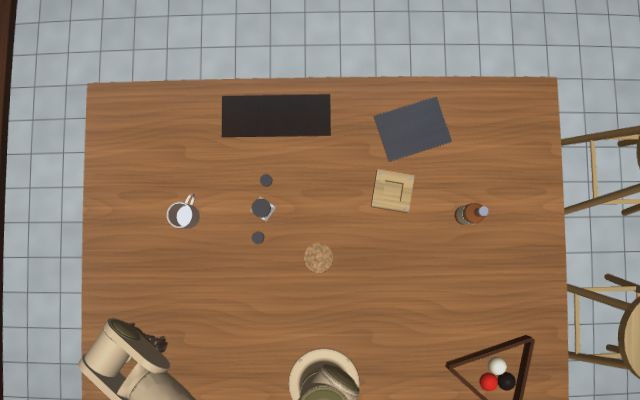

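View pics/side.png

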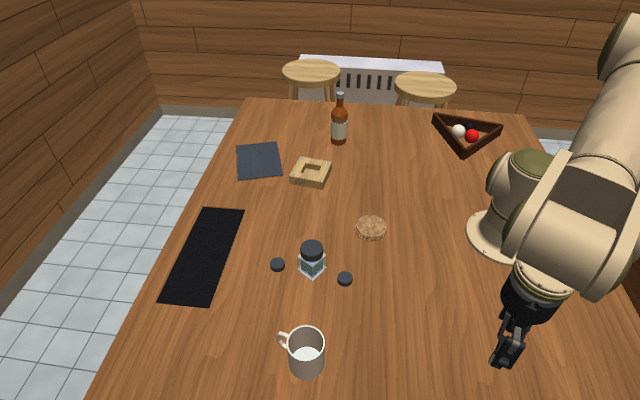

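The jar wears the cap at top (262,208) / side (311,250). The dark discs at top (266,180) and (258,238), side (277,264) and (345,279), are loose look-alikes on the bar and look smaller. I'll check their sizes and view enlarged crops.

```bash
python3 - <<'E'
from h import *
np.set_printoptions(precision=1,suppress=True)
s,t=eyes.capture('side'),eyes.capture('top')
print('fx',s['fx'],t['fx'])
print('cap top tri',tri(s,(310.5,245),t,(261.5,208)))
print('cap_top net',tri(s,(307.8,247.4),t,(258.5,209.2)))
print('discs',tri(s,(277,262),t,(266,180)),tri(s,(345,277),t,(258,238)))
print('well',tri(s,(310.5,175.9),t,(394.5,192.7)), atz(t,(394.5,192.7),8),atz(s,(310.5,175.9),8))
print('mm/px top', np.linalg.norm(atz(t,(262,208),100)-atz(t,(263,208),100)))
a=cv2.resize(s['color'][225:300,255:365],(800,545),interpolation=cv2.INTER_CUBIC)
b=cv2.resize(t['color'][165:255,235:295],(400,600),interpolation=cv2.INTER_CUBIC)
c=cv2.resize(t['color'][160:220,365:425],(400,400),interpolation=cv2.INTER_CUBIC)
d=cv2.resize(s['color'][145:200,280:345],(400,338),interpolation=cv2.INTER_CUBIC)
cv2.imwrite('pics/c1.png',a[:,:,::-1])
m=np.zeros((600,800,3),np.uint8);m[:600,:400]=b;m[:300,400:]=cv2.resize(c,(300,300))[:, :].repeat(1,0) if 0 else cv2.resize(c,(400,300));m[300:,400:]=cv2.resize(d,(400,300))
cv2.imwrite('pics/c2.png',m[:,:,::-1])
E
```

```text
fx 375.7488538742194 497.1797991788269
cap top tri (array([558.1, 183.2, 101.9]), np.float64(3.9264316234751355))
cap_top net (array([559.1, 192.6, 102.7]), np.float64(13.187189899335612))
discs (array([653.2, 179.4,  16.2]), np.float64(0.5412604712634492)) (array([466.3, 206.1,  11.7]), np.float64(0.41617018279307894))
well (array([ 612.4, -237.9,   -9.8]), np.float64(4.697007453337335)) [ 608.2 -235.5    8. ] [ 611.7 -215.7    8. ]
mm/px top 3.0605453594030507
```

View pics/c1.png

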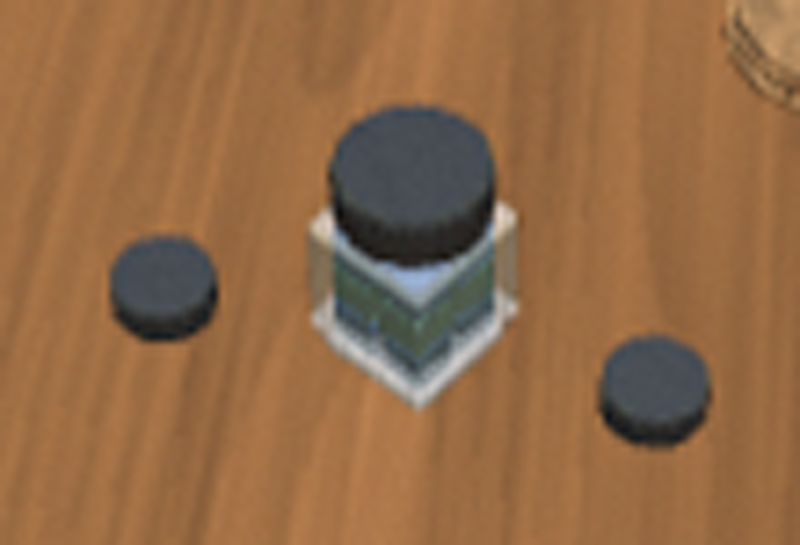

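View pics/c2.png

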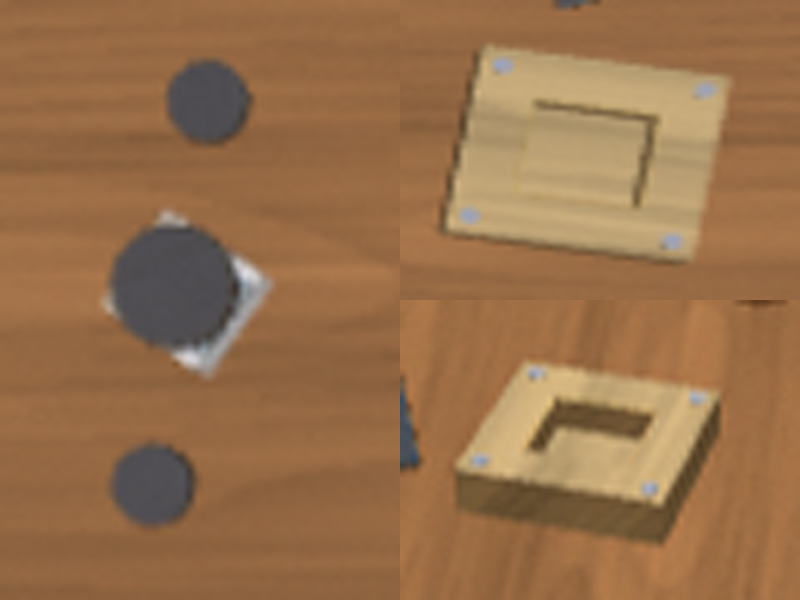

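The jar stands upright with the big cap on it. The loose discs measure about 38 mm, against about 58 mm for the jar's cap, so the jar's cap is the one meant. Next I fit poses from the corners I read off.

```bash
cat > fit.py <<'E'
from h import *
from scipy.optimize import least_squares
np.set_printoptions(precision=3,suppress=True)
s,t=eyes.capture('side'),eyes.capture('top')
def px(pts,o,sc): return (np.array(pts,float)+.5)/sc-.5+np.array(o)
def sq(p,w,z):
    x,y,a=p;c=np.array([[1,1],[-1,1],[-1,-1],[1,-1]])*w/2
    R=np.array([[np.cos(a),-np.sin(a)],[np.sin(a),np.cos(a)]]);return np.c_[c@R.T+[x,y],np.full(4,z)]
def fit(obs,p0):
    # obs: (cam,pixels,w,z); match to nearest projected corner
    def f(p):
        r=[]
        for c,u,w,z in obs:
            q=proj(c,sq(p,w,z)); r+=[(q[np.argmin(np.linalg.norm(q-v,axis=1))]-v) for v in u]
        return np.ravel(r)
    best=min((least_squares(f,[p0[0],p0[1],a],x_scale=[10,10,.1]) for a in np.arange(-.7,.8,.2)),key=lambda r:r.cost)
    return best.x,f(best.x)
T=px([(80,45),(332,75),(293,260),(46,232)],(365,160),np.array([400/60,5]))
S=px([(125,62),(320,92),(245,205),(57,168)],(280,145),np.array([400/65,300/55]))
for o in([(t,T,120,34),(s,S,120,34)],[(t,T,120,34)],[(s,S,120,34)]): print('brace',*fit(o,(610,-230)))
k=800/110
J1=px([(310,225),(517,210),(418,305)],(255,225),k); J0=px([(418,408),(313,320),(518,312)],(255,225),k)
JT=px([(270,280),(208,376)],(235,165),400/60)
print('jar sh',*fit([(s,J1,56,70)],(558,183)));print('jar base16',*fit([(s,J0,56,16)],(558,183)));print('jar base0',*fit([(s,J0,48,0)],(558,183)))
print('jar top16',*fit([(t,JT,56,16)],(558,183)),*fit([(t,JT,56,70)],(558,183)))
cs=px([(412,162)],(255,225),k)[0];ct=px([(173,285)],(235,165),400/60)[0]
print('cap top',tri(s,cs,t,ct),atz(s,cs,101.5),atz(t,ct,101.5))
print(Rn.from_quat(np.roll(ctrl.sense()['ee_rot'],-1)).as_matrix())
E
python3 fit.py
```

```text
brace [ 614.205 -226.078    1.386] [ 0.592 -0.234 -0.199  0.272 -0.386  0.219 -0.559 -0.723 -0.524 -0.332
 -0.283 -0.076  2.323 -0.435 -1.036 -0.183]
brace [ 613.825 -226.51    -0.165] [ 0.311  0.18  -0.368 -0.03   0.171  0.035 -0.115 -0.182]
brace [ 614.484 -224.795    1.352] [ 0.086 -0.347  0.006  0.568  1.413  0.056 -1.53  -0.434]
jar sh [557.824 187.162   0.972] [-1.181 -0.172  0.899  0.036  0.28   0.053]
jar base16 [557.182 189.803   0.937] [ 0.077 -0.348 -0.709  0.125  0.633  0.196]
jar base0 [558.544 179.928  -0.634] [ 0.024 -1.579  1.647  0.764 -1.678  0.993]
jar top16 [558.842 188.709   0.992] [ 0.08  -0.125 -0.081  0.125] [555.524 182.779   0.992] [ 0.246 -0.383 -0.246  0.382]
cap top (array([558.139, 186.416,  98.85 ]), np.float64(0.588902866059745)) [557.527 188.704 101.5  ] [558.236 186.088 101.5  ]
[[ 0.922  0.     0.388]
 [-0.388 -0.     0.922]
 [ 0.    -1.     0.   ]]
```

Fits agree on the brace at about (614, -226), yaw -0.17, and the jar at about (558, 187.5), yaw -0.60 (mod a quarter turn). I'll approach over the jar with the jaws at yaw about -0.6, which leaves wrist range for unscrewing.

```bash
cat > go.py <<'E'
import sys
from h import *
# usage: go.py x y z yaw(of tool z) -> dp, roll
x,y,z,a=map(float,sys.argv[1:5]);s=ctrl.sense()
M=Rn.from_quat(np.roll(s['ee_rot'],-1)).as_matrix();cur=np.arctan2(M[1,2],M[0,2])
print('pos',np.round(s['eef_pos'],1),'yaw',round(cur,3),'j',np.round(s['joints'],2),'F',np.round(s['force'],1),'T',np.round(s['wrist_torque'],2),'g',round(s['grip_width'],3),'t',s['time_s'])
print('dp',np.round(M.T@(np.array([x,y,z])-s['eef_pos']),1),'roll',round(-(a-cur),3))
E
python3 -m crank '[{"dp":[441.5,0,-135.8],"roll":1.773,"gripper":0},{"dp":[441.5,0,-135.8],"roll":1.773,"gripper":0},{"dp":[441.5,0,-135.8],"roll":1.773,"gripper":0},{"dp":[441.5,0,-135.8],"roll":1.773,"gripper":0},{"dp":[441.5,0,-135.8],"roll":1.773,"gripper":0},{"dp":[441.5,0,-135.8],"roll":1.773,"gripper":0},{"dp":[441.5,0,-135.8],"roll":1.773,"gripper":0},{"dp":[441.5,0,-135.8],"roll":1.773,"gripper":0},{"dp":[441.5,0,-135.8],"roll":1.773,"gripper":0},{"dp":[441.5,0,-135.8],"roll":1.773,"gripper":0}]' 70
python3 go.py 558 187.5 170 -0.6
```

```text
time_s: 2.43
eef_pos: [524.6, 214.6, 253.4]
ee_rot: [-0.479, 0.478, -0.521, 0.521]
force: [0.5, 0.2, -0.2]
grip_width: 0.995
pos [524.6 214.6 253.4] yaw -0.084 j [0.18 0.41 1.37 0.   1.37 0.27] F [ 0.5  0.2 -0.2] T [ 0.01 -0.   -0.02] g 0.995 t 2.4333
dp [24.2 83.4 35.5] roll 0.516
```

```bash
python3 -m crank '[{"dp":[24.2,40,35.5],"roll":0.816,"gripper":0},{"dp":[24.2,80,35.5],"roll":0.816,"gripper":0},{"dp":[24.2,83,35.5],"roll":0.816,"gripper":0},{"dp":[24.2,83,35.5],"roll":0.816,"gripper":0},{"dp":[24.2,83,35.5],"roll":0.816,"gripper":0},{"dp":[24.2,83,35.5],"roll":0.816,"gripper":0},{"dp":[24.2,83,35.5],"roll":0.816,"gripper":0},{"dp":[24.2,83,35.5],"roll":0.816,"gripper":0},{"dp":[24.2,83,35.5],"roll":0.816,"gripper":0}]'
python3 go.py 558 187.5 97 -0.9
python3 - <<'E'
from h import *
s=eyes.capture('side');t=eyes.capture('top')
a=cv2.resize(s['color'][180:290,250:380],(440,372),interpolation=cv2.INTER_CUBIC);b=cv2.resize(t['color'][165:255,220:310],(360,372),interpolation=cv2.INTER_CUBIC)
cv2.imwrite('pics/d.png',np.hstack([a,b])[:,:,::-1])
print(ctrl.nose_length)
E
```

```text
time_s: 3.18
eef_pos: [556.8, 189.4, 170.3]
ee_rot: [-0.235, 0.236, -0.667, 0.667]
force: [-0.6, -0.1, 0.5]
grip_width: 0.998
pos [556.8 189.4 170.3] yaw -0.892 j [ 0.13  0.52  1.41 -0.    1.21  1.02] F [-0.6 -0.1  0.5] T [ 0.03 -0.    0.01] g 0.998 t 3.1833
dp [ 0.3 73.3  2.2] roll 0.008
22.0
```

View pics/d.png

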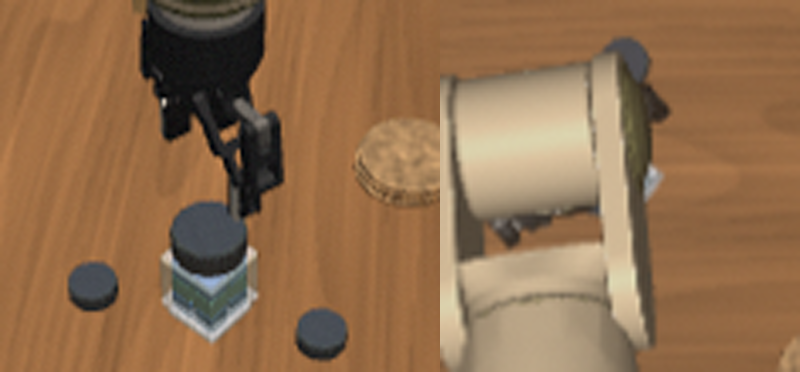

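The gripper straddles the cap: the fingers are at about x=170 and 265 in the crop and the cap at 208. The small discs are clear of it. Descend and grip.

```bash
python3 -m crank '[{"dp":[0.3,35,2],"roll":0,"gripper":0},{"dp":[0.3,60,2],"roll":0,"gripper":0},{"dp":[0.3,72,2],"roll":0,"gripper":0},{"dp":[0.3,73,2],"roll":0,"gripper":60},{"dp":[0.3,73,2],"roll":0,"gripper":120},{"dp":[0.3,73,2],"roll":0,"gripper":200},{"dp":[0.3,73,2],"roll":0,"gripper":200},{"dp":[0.3,73,2],"roll":0,"gripper":200},{"dp":[0.3,73,2],"roll":0,"gripper":200},{"dp":[0.3,73,2],"roll":0,"gripper":200}]' 70
python3 go.py 558 187.5 97 -0.9
```

```text
time_s: 4.12
eef_pos: [558.8, 187.6, 99.0]
ee_rot: [-0.236, 0.234, -0.667, 0.667]
force: [-0.8, -1.7, 7.2]
grip_width: 0.648
pos [558.8 187.6  99. ] yaw -0.894 j [ 0.13  0.61  1.48 -0.    1.05  1.02] F [-0.8 -1.7  7.2] T [-0.27 -0.06 -0.02] g 0.648 t 4.1167
dp [ 0.7  2.  -0.4] roll 0.006
```

```bash
python3 -m crank '[{"dp":[0,-15,0],"roll":0,"gripper":200},{"dp":[0,-45,0],"roll":0,"gripper":200},{"dp":[0,-75,0],"roll":0,"gripper":200},{"dp":[0,-90,0],"roll":0,"gripper":200},{"dp":[0,-90,0],"roll":0,"gripper":200},{"dp":[0,-90,0],"roll":0,"gripper":200}]' 70
python3 go.py 614 -226 187 -0.46
python3 - <<'E'
from h import *
s=eyes.capture('side');save(s,'e.png',(240,150,390,300),4)
E
```

```text
time_s: 4.62
eef_pos: [557.5, 187.7, 186.9]
ee_rot: [0.235, -0.235, 0.667, -0.667]
force: [-0.0, 0.5, -5.8]
grip_width: 0.65
pos [557.5 187.7 186.9] yaw -0.894 j [0.13 0.51 1.39 0.   1.24 1.02] F [-0.   0.5 -5.8] T [-0.04  0.02  0.01] g 0.65 t 4.6167
dp [ 2.151e+02 -2.000e-01  3.579e+02] roll -0.434
```

View pics/e.png

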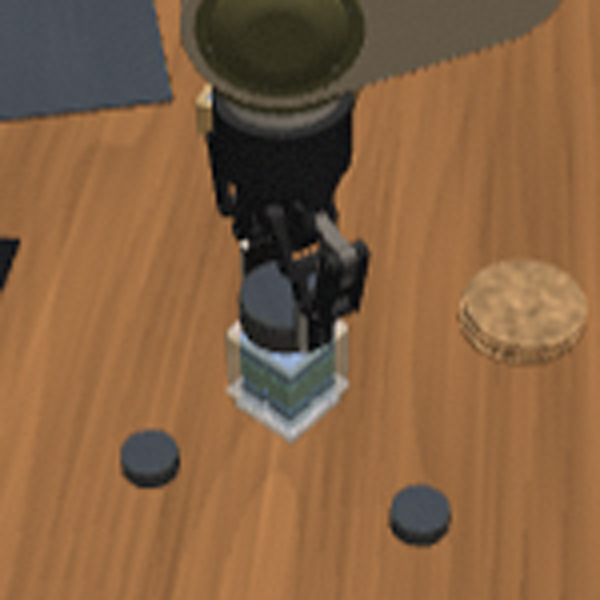

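The jar hangs upright in the gripper and is clear of the bar. Carry it to the brace.

```bash
python3 -m crank '[{"dp":[10,0,17],"roll":-0.05,"gripper":200},{"dp":[27,0,46],"roll":-0.1,"gripper":200},{"dp":[48,0,80],"roll":-0.15,"gripper":200},{"dp":[69,0,115],"roll":-0.2,"gripper":200},{"dp":[90,0,150],"roll":-0.25,"gripper":200},{"dp":[111,0,185],"roll":-0.3,"gripper":200},{"dp":[132,0,220],"roll":-0.35,"gripper":200},{"dp":[153,0,255],"roll":-0.4,"gripper":200},{"dp":[174,0,290],"roll":-0.434,"gripper":200},{"dp":[190,0,316],"roll":-0.434,"gripper":200}]' 70
python3 -m crank '[{"dp":[15,0,25],"roll":0,"gripper":200}]' >/dev/null; python3 go.py 614 -226 187 -0.46
```

```text
time_s: 5.5
eef_pos: [606.8, -180.8, 184.8]
ee_rot: [0.372, -0.374, 0.602, -0.6]
force: [0.7, -0.2, -5.5]
grip_width: 0.651
pos [ 621.6 -205.   184.8] yaw -0.462 j [-0.5   0.66  1.15 -0.    1.34 -0.03] F [ 1.4  0.6 -4.2] T [ 0.03 -0.2  -0.04] g 0.647 t 5.5833
dp [22.2 -2.2  2.6] roll -0.002
```

```bash
python3 -m crank '[{"dp":[-2,0,0],"roll":0,"gripper":200},{"dp":[-2,0,0],"roll":0,"gripper":200},{"dp":[-2,0,0],"roll":0,"gripper":200}]' 70
python3 go.py 614 -226 187 -0.46

```

```text
time_s: 5.83
eef_pos: [623.6, -199.7, 185.2]
ee_rot: [0.372, -0.374, 0.602, -0.6]
force: [0.2, 0.1, -4.4]
grip_width: 0.643
pos [ 623.6 -199.7  185.2] yaw -0.46 j [-0.49  0.66  1.15  0.    1.34 -0.03] F [ 0.2  0.1 -4.4] T [ 0.02  0.03 -0.04] g 0.643 t 5.8333
dp [27.8 -1.8  3. ] roll 0.0
```

```bash
python3 -m crank '[{"dp":[10,5,1],"roll":0,"gripper":200},{"dp":[22,15,2.5],"roll":0,"gripper":200},{"dp":[28,25,3],"roll":0,"gripper":200},{"dp":[28,25,3],"roll":0,"gripper":200},{"dp":[28,25,3],"roll":0,"gripper":200}]' 70
python3 go.py 614 -226 160 -0.46
python3 - <<'E'
from h import *
s=eyes.capture('side');save(s,'f.png',(265,115,365,205),6.6)
E
```

```text
time_s: 6.25
eef_pos: [613.9, -227.1, 161.2]
ee_rot: [0.372, -0.373, 0.602, -0.6]
force: [0.9, -0.3, -4.4]
grip_width: 0.648
pos [ 613.9 -227.1  161.2] yaw -0.461 j [-0.53  0.67  1.18  0.    1.29 -0.07] F [ 0.9 -0.3 -4.4] T [ 0.07 -0.03 -0.02] g 0.648 t 6.25
dp [-1.1  1.2 -0.4] roll -0.001
```

View pics/f.png

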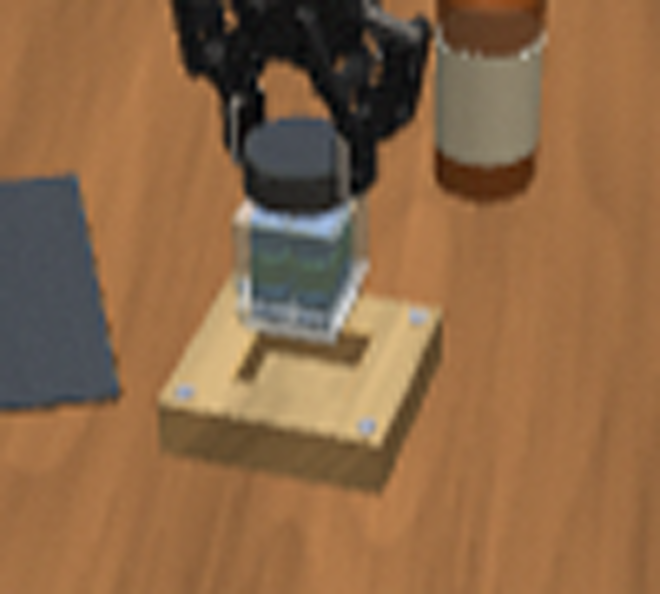

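```bash
sed -n '1,/return best/p' fit.py > fit2.py; cat >> fit2.py <<'E'
o=(265,115);k=6.6
B=px([(160,405),(443,310),(380,443)],o,k)
print('brace',*fit([(s,B,120,34)],(614,-226)))
e=161.2-98
J=px([(240,330),(337,342)],o,k)
print('foot',*fit([(s,J,48,e)],(614,-226)), *fit([(s,J,56,e+16)],(614,-226)))
Sh=px([(238,213),(342,228),(368,198)],o,k)
print('sh',*fit([(s,Sh,56,e+70)],(614,-226)))
im=cv2.resize(s['color'][115:205,265:365],(660,594),interpolation=cv2.INTER_CUBIC)[:,:,::-1].copy()
for p,w,z,c in [((614,-226,-.17),120,34,(0,0,255)),((614,-226,-.17),59,34,(0,0,255)),((613.9,-227,-.17),48,e,(0,255,0)),((613.9,-227,-.17),56,e+70,(0,255,0))]:
    q=((proj(s,sq(p,w,z))-o+.5)*k-.5).round().astype(int);cv2.polylines(im,[q],True,c,1)
cv2.imwrite('pics/g.png',im)
E
python3 fit2.py
```

```text
brace [ 612.228 -224.667   -0.172] [-0.373 -0.264 -0.026 -0.047  0.391  0.257]
foot [ 615.096 -225.587   -0.071] [ 0.378  0.138 -0.376 -0.119] [ 609.824 -208.263   -0.143] [-0.817 -0.406  0.811  0.355]
sh [ 609.944 -222.92    -0.227] [-0.847  0.743 -0.413  1.75   1.295 -2.72 ]
```

View pics/g.png

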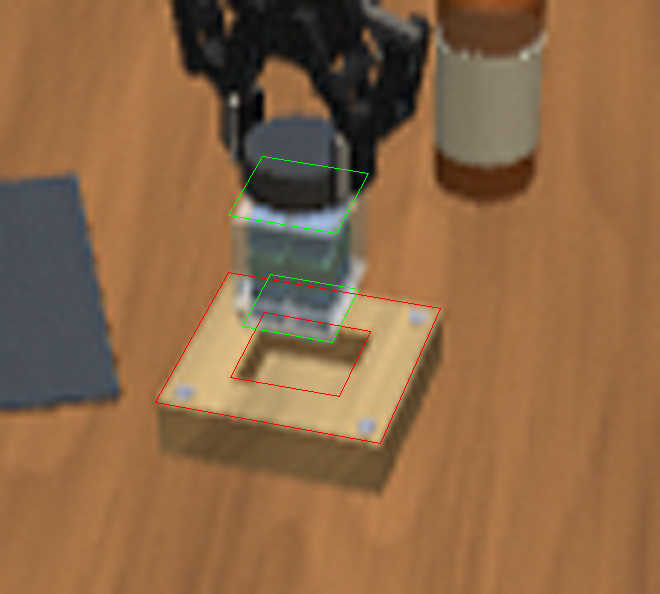

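The brace overlay matches. The jar looks turned slightly anticlockwise of the well (about 0.05–0.1 rad), so I'll trim the yaw by 0.05 and lower in steps.

```bash
python3 -m crank '[{"dp":[-1,8,-0.5],"roll":0.05,"gripper":200},{"dp":[-1,18,-0.5],"roll":0.05,"gripper":200},{"dp":[-1,26,-0.5],"roll":0.05,"gripper":200},{"dp":[-1,32,-0.5],"roll":0.05,"gripper":200},{"dp":[-1,36,-0.5],"roll":0.05,"gripper":200},{"dp":[-1,40,-0.5],"roll":0.05,"gripper":200},{"dp":[-1,40,-0.5],"roll":0.05,"gripper":200}]' 70
python3 go.py 614 -226 106 -0.51
```

```text
time_s: 6.98
eef_pos: [614.3, -225.7, 121.4]
ee_rot: [0.358, -0.358, 0.61, -0.61]
force: [-0.5, -0.3, -5.2]
grip_width: 0.651
pos [ 614.3 -225.7  121.4] yaw -0.51 j [-0.53  0.71  1.22 -0.    1.21 -0.02] F [-0.5 -0.3 -5.2] T [ 0.    0.05 -0.02] g 0.651 t 6.9833
dp [ 0.4 15.4 -0.1] roll 0.0
```

```bash
python3 -m crank '[{"dp":[0,4,0],"roll":0,"gripper":200},{"dp":[0,8,0],"roll":0,"gripper":200},{"dp":[0,12,0],"roll":0,"gripper":200},{"dp":[0,15,0],"roll":0,"gripper":200},{"dp":[0,17,0],"roll":0,"gripper":200},{"dp":[0,17,0],"roll":0,"gripper":200},{"dp":[0,17,0],"roll":0,"gripper":200}]' 70
python3 go.py 614 -226 106 -0.51
```

```text
time_s: 7.57
eef_pos: [614.8, -225.9, 107.2]
ee_rot: [-0.358, 0.358, -0.609, 0.61]
force: [-5.4, 3.3, 8.5]
grip_width: 0.648
pos [ 614.8 -225.9  107.2] yaw -0.51 j [-0.53  0.73  1.24 -0.    1.18 -0.02] F [-5.4  3.3  8.5] T [0.46 1.11 0.11] g 0.648 t 7.5667
dp [ 0.5  1.2 -0.6] roll 0.0
```

```bash
python3 -m crank '[{"dp":[0,1,-1.2],"roll":0,"gripper":200},{"dp":[0,3,-1.2],"roll":0,"gripper":200},{"dp":[0,5,-1.2],"roll":0,"gripper":200},{"dp":[0,5,-1.2],"roll":0,"gripper":200},{"dp":[0,5,-1.2],"roll":0,"gripper":200}]' 70
python3 go.py 614 -226 106 -0.51
python3 - <<'E'
from h import *
s=eyes.capture('side');save(s,'i.png',(265,115,365,205),6.6)
E
```

```text
time_s: 7.98
eef_pos: [614.9, -225.9, 105.9]
ee_rot: [-0.359, 0.357, -0.608, 0.612]
force: [-10.9, 5.1, 28.6]
grip_width: 0.649
pos [ 614.9 -225.9  105.9] yaw -0.51 j [-0.53  0.73  1.24 -0.    1.17 -0.02] F [-10.9   5.1  28.6] T [0.85 1.9  0.04] g 0.649 t 7.9833
dp [ 0.5 -0.1 -0.7] roll 0.0
```

View pics/i.png

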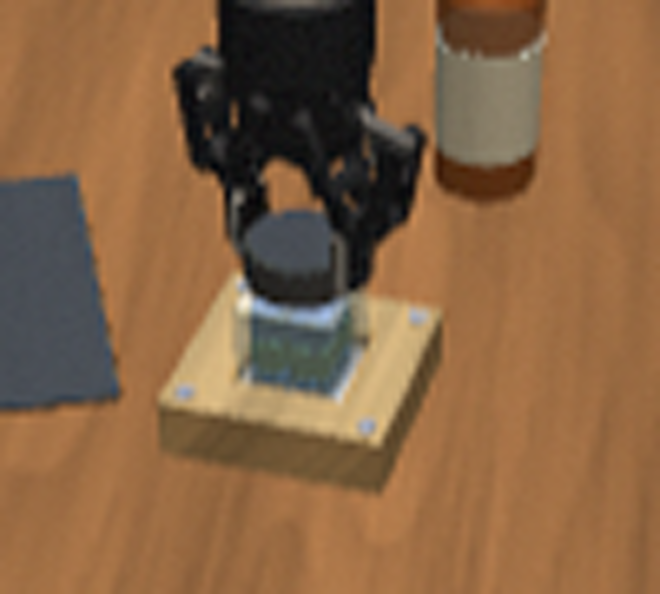

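```bash
python3 -m crank '[{"dp":[0,-6,0.5],"roll":0,"gripper":200},{"dp":[0,-6,0.5],"roll":0,"gripper":150},{"dp":[0,-6,0.5],"roll":0,"gripper":0},{"dp":[0,-6,0.5],"roll":0,"gripper":0},{"dp":[0,-6,0.5],"roll":0,"gripper":0},{"dp":[0,-6,0.5],"roll":0,"gripper":0}]' 70
python3 go.py 614 -226 108.5 -0.51
python3 - <<'E'
from h import *
s=eyes.capture('side')
o=np.array((265,115));k=6.6
for z in(106,110,114,118): print(z,((proj(s,[614,-225.7,z])-o+.5)*k-.5).round())
a=s['color'][115:205,265:365];cv2.imwrite('pics/j.png',cv2.resize(a,(660,594),interpolation=cv2.INTER_CUBIC)[:,:,::-1])
E
```

```text
time_s: 8.53
eef_pos: [614.1, -225.5, 106.1]
ee_rot: [-0.358, 0.358, -0.61, 0.61]
force: [-0.1, 0.8, 0.1]
grip_width: 1.0
pos [ 614.1 -225.5  106.1] yaw -0.51 j [-0.53  0.73  1.24  0.    1.17 -0.02] F [-0.1  0.8  0.1] T [ 0.   -0.01  0.  ] g 1.0 t 8.5333
dp [ 0.5 -2.4  0.2] roll 0.0
106 [[299. 240.]]
110 [[299. 234.]]
114 [[298. 227.]]
118 [[298. 221.]]
```

View pics/j.png

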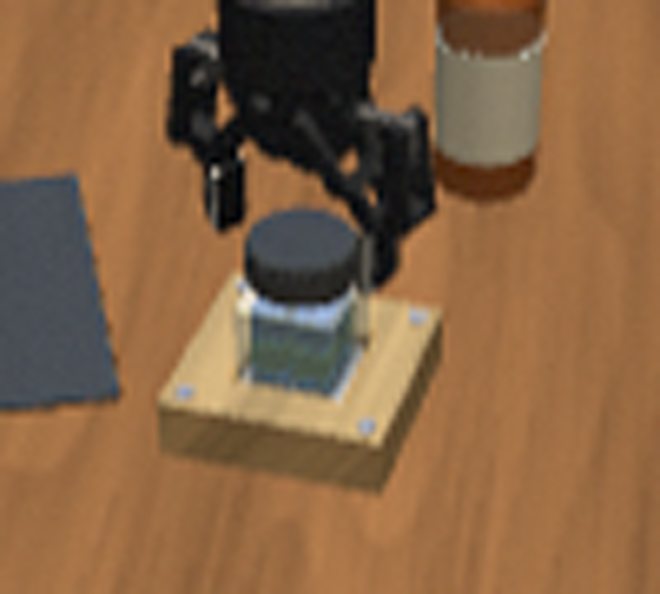

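The jar is seated: the cap top centre at crop (302,237) gives z≈108, against 110 expected, and it is level. Regrip relaxed, then start unscrewing (negative roll = anticlockwise).

```bash
python3 -m crank '[{"dp":[0,-1,0],"roll":0,"gripper":60},{"dp":[0,-1,0],"roll":0,"gripper":120},{"dp":[0,-1,0],"roll":0,"gripper":200},{"dp":[0,-1,0],"roll":0,"gripper":200},{"dp":[0,-1,0],"roll":0,"gripper":200},{"dp":[0,-1,0],"roll":0,"gripper":200},{"dp":[0,-1,0],"roll":0,"gripper":200}]' 80
python3 go.py 614 -226 107 -0.51
python3 -m crank '[{"dp":[0,-1,0],"roll":-0.05,"gripper":200},{"dp":[0,-1,0],"roll":-0.1,"gripper":200},{"dp":[0,-1,0],"roll":-0.15,"gripper":200},{"dp":[0,-1,0],"roll":-0.2,"gripper":200},{"dp":[0,-1,0],"roll":-0.25,"gripper":200},{"dp":[0,-1,0],"roll":-0.3,"gripper":200}]' 80
python3 go.py 614 -226 107 -0.51
```

```text
time_s: 9.17
eef_pos: [614.0, -225.5, 108.2]
ee_rot: [-0.358, 0.358, -0.61, 0.61]
force: [-1.1, 0.6, 5.4]
grip_width: 0.649
pos [ 614.  -225.5  108.2] yaw -0.51 j [-0.53  0.73  1.24 -0.    1.18 -0.02] F [-1.1  0.6  5.4] T [ 0.17  0.42 -0.11] g 0.649 t 9.1667
dp [0.4 1.2 0.2] roll -0.0
time_s: 9.67
eef_pos: [613.7, -225.7, 108.5]
ee_rot: [-0.445, 0.445, -0.549, 0.549]
force: [-2.1, -0.7, 1.9]
grip_width: 0.647
pos [ 613.7 -225.7  108.5] yaw -0.208 j [-0.53  0.73  1.24 -0.    1.18 -0.32] F [-2.1 -0.7  1.9] T [-0.09  0.28 -0.39] g 0.647 t 9.6667
dp [0.3 1.5 0.3] roll 0.302
```

Torque 0.39 N m matches the cap unscrewing. Continue in steps, watching torque.

```bash
python3 -m crank '[{"dp":[0,-1,0],"roll":-0.08,"gripper":200},{"dp":[0,-1,0],"roll":-0.16,"gripper":200},{"dp":[0,-1,0],"roll":-0.24,"gripper":200},{"dp":[0,-1,0],"roll":-0.32,"gripper":200},{"dp":[0,-1,0],"roll":-0.4,"gripper":200}]' 80 | grep -v grip
python3 go.py 614 -226 107 -0.51
python3 -m crank '[{"dp":[0,0,0],"roll":-0.06,"gripper":200},{"dp":[0,0,0],"roll":-0.12,"gripper":200}]' 80 >/dev/null
python3 go.py 614 -226 107 -0.51
python3 -m crank '[{"dp":[0,0,0],"roll":-0.06,"gripper":200},{"dp":[0,0,0],"roll":-0.12,"gripper":200}]' 80 >/dev/null
python3 go.py 614 -226 107 -0.51
```

```text
time_s: 10.08
eef_pos: [613.6, -225.5, 108.9]
ee_rot: [-0.546, 0.546, -0.45, 0.449]
force: [-1.5, 0.1, -0.9]
pos [ 613.6 -225.5  108.9] yaw 0.193 j [-0.53  0.72  1.24 -0.    1.18 -0.72] F [-1.5  0.1 -0.9] T [-0.08  0.19 -0.42] g 0.642 t 10.0833
dp [0.6 1.9 0.3] roll 0.703
pos [ 613.7 -225.5  109. ] yaw 0.312 j [-0.53  0.72  1.24 -0.    1.18 -0.84] F [-0.2 -0.8 -1. ] T [-0.06  0.19 -0.4 ] g 0.646 t 10.25
dp [0.6 2.  0.2] roll 0.822
pos [ 613.7 -225.5  109.1] yaw 0.432 j [-0.53  0.72  1.24 -0.    1.18 -0.96] F [-0.5 -0.2 -0.9] T [-0.09  0.15 -0.39] g 0.644 t 10.4167
dp [0.6 2.1 0.1] roll 0.942
```

```bash
w(){ python3 go.py 614 -226 107 -0.51 | head -1; }
python3 -m crank '[{"dp":[0,-0.1,0],"roll":-0.05,"gripper":200},{"dp":[0,-0.1,0],"roll":-0.1,"gripper":200}]' 80 >/dev/null; w
python3 -m crank '[{"dp":[0,-0.1,0],"roll":-0.05,"gripper":200},{"dp":[0,-0.1,0],"roll":-0.1,"gripper":200}]' 80 >/dev/null; w
python3 -m crank '[{"dp":[0,-0.1,0],"roll":-0.05,"gripper":200},{"dp":[0,-0.1,0],"roll":-0.1,"gripper":200}]' 80 >/dev/null; w
python3 -m crank '[{"dp":[0,-0.1,0],"roll":-0.05,"gripper":200},{"dp":[0,-0.1,0],"roll":-0.1,"gripper":200}]' 80 >/dev/null; w
```

```text
pos [ 613.8 -225.5  109.2] yaw 0.532 j [-0.53  0.72  1.24  0.    1.18 -1.06] F [-0.   0.2 -0. ] T [-0.11  0.08 -0.34] g 0.65 t 10.5833
pos [ 613.8 -225.5  109.3] yaw 0.632 j [-0.53  0.72  1.24  0.    1.18 -1.16] F [-0.3 -0.1  0.2] T [-0.1   0.07 -0.32] g 0.641 t 10.75
pos [ 613.8 -225.5  109.4] yaw 0.732 j [-0.53  0.72  1.24  0.    1.18 -1.26] F [-0.1 -0.6 -0.2] T [-0.06  0.04 -0.25] g 0.646 t 10.9167
pos [ 613.9 -225.4  109.7] yaw 0.832 j [-0.53  0.72  1.24  0.    1.18 -1.36] F [-0.1  0.5  1.5] T [ 0.03 -0.01 -0.32] g 0.651 t 11.0833
```

```bash
w(){ python3 go.py 614 -226 107 -0.51 | head -1; }
python3 -m crank '[{"dp":[0,0,0],"roll":-0.05,"gripper":200},{"dp":[0,0,0],"roll":-0.1,"gripper":200}]' 80 >/dev/null; w
python3 -m crank '[{"dp":[0,0,0],"roll":-0.05,"gripper":200},{"dp":[0,0,0],"roll":-0.1,"gripper":200}]' 80 >/dev/null; w
python3 -m crank '[{"dp":[0,0,0],"roll":-0.05,"gripper":200},{"dp":[0,0,0],"roll":-0.1,"gripper":200}]' 80 >/dev/null; w
```

```text
pos [ 614.3 -225.2  110.3] yaw 0.932 j [-0.53  0.72  1.24  0.    1.18 -1.46] F [0.8 3.  2.8] T [ 0.3  -0.14 -0.23] g 0.645 t 11.25
pos [ 614.3 -225.4  110.5] yaw 1.032 j [-0.53  0.72  1.24  0.    1.18 -1.56] F [0.5 1.1 4.8] T [ 0.16  0.03 -0.05] g 0.644 t 11.4167
pos [ 614.3 -225.5  110.5] yaw 1.132 j [-0.53  0.72  1.24  0.    1.18 -1.66] F [-0.7  0.9  3.3] T [0.04 0.04 0.  ] g 0.645 t 11.5833
```

Torque fell to zero and the cap popped up at yaw ≈0.95–1.0, so the thread let go. Go a little further (≈2.57 rad), then lift gently while watching force.

```bash
w(){ python3 go.py 614 -226 107 -0.51 | head -1; }
python3 -m crank '[{"dp":[0,0,0],"roll":-0.04,"gripper":200},{"dp":[0,0,0],"roll":-0.04,"gripper":200}]' 80 >/dev/null; w
python3 -m crank '[{"dp":[0,-2,0],"roll":0,"gripper":200},{"dp":[0,-4,0],"roll":0,"gripper":200},{"dp":[0,-4,0],"roll":0,"gripper":200}]' 80 >/dev/null; w
python3 -m crank '[{"dp":[0,-2,0],"roll":0,"gripper":200},{"dp":[0,-4,0],"roll":0,"gripper":200},{"dp":[0,-4,0],"roll":0,"gripper":200}]' 80 >/dev/null; w
python3 - <<'E'
from h import *
s=eyes.capture('side');save(s,'k.png',(265,115,365,205),6.6)
E
```

```text
pos [ 614.2 -225.6  110.5] yaw 1.171 j [-0.53  0.72  1.24  0.    1.18 -1.7 ] F [-0.7 -1.1  5.4] T [0.07 0.1  0.06] g 0.65 t 11.75
pos [ 613.9 -225.4  113.8] yaw 1.169 j [-0.53  0.72  1.23 -0.    1.19 -1.7 ] F [ 0.5 -0.1  0. ] T [ 0.06  0.03 -0.02] g 0.643 t 12.0
pos [ 614.  -225.5  118.1] yaw 1.17 j [-0.53  0.71  1.23  0.    1.2  -1.7 ] F [ 0.1  0.5 -0.6] T [-0.03 -0.01  0.01] g 0.645 t 12.25
```

View pics/k.png

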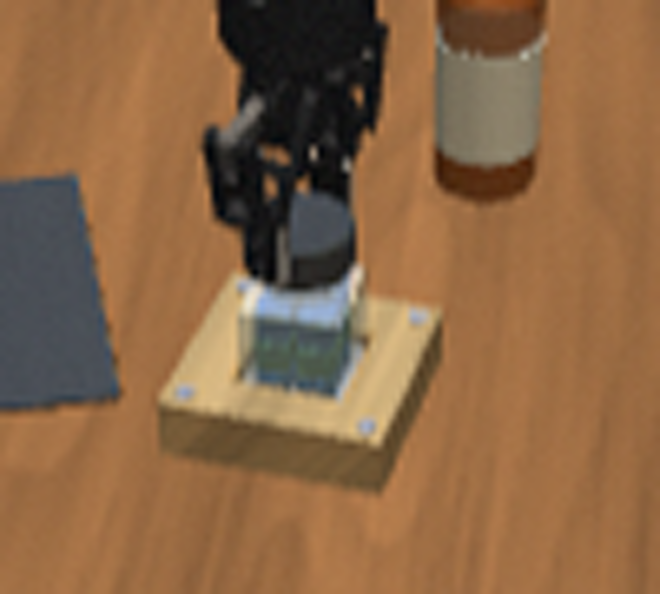

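The force is only the cap's weight and the jar stays seated in the brace. Raise to about 20 mm clear of the mouth (TCP ≈145).

```bash
python3 -m crank '[{"dp":[0,-6,0],"roll":0,"gripper":200},{"dp":[0,-14,0],"roll":0,"gripper":200},{"dp":[0,-22,0],"roll":0,"gripper":200},{"dp":[0,-26.5,0],"roll":0,"gripper":200},{"dp":[0,-26.5,0],"roll":0,"gripper":200},{"dp":[0,-26.5,0],"roll":0,"gripper":200},{"dp":[0,-26.5,0],"roll":0,"gripper":200},{"dp":[0,-26.5,0],"roll":0,"gripper":200}]' 80
python3 go.py 614 -226 145 1.17
python3 - <<'E'
from h import *
s=eyes.capture('side')
o=np.array((265,115));k=6.6
for z in(100,120,146): print(z,((proj(s,[614,-225.7,z])-o+.5)*k-.5).round())
save(s,'l.png',(265,115,365,205),6.6)
E
```

```text
time_s: 12.97
eef_pos: [613.7, -225.3, 143.7]
ee_rot: [0.693, -0.693, 0.141, -0.14]
force: [-0.1, -0.5, -1.2]
grip_width: 0.647
pos [ 613.7 -225.3  143.7] yaw 1.17 j [-0.53  0.69  1.2  -0.    1.25 -1.7 ] F [-0.1 -0.5 -1.2] T [ 0.04 -0.01  0.01] g 0.647 t 12.9667
dp [ 0.5 -1.3 -0.5] roll -0.0
100 [[299. 250.]]
120 [[298. 217.]]
146 [[298. 173.]]
```

View pics/l.png

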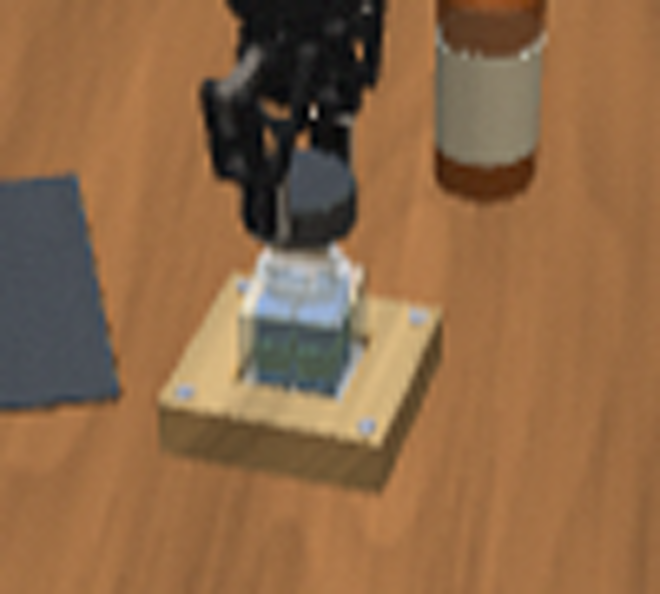

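Cap level in the grip. Its top centre at crop ≈(305,180) puts its underside at z≈116–119 against the mouth at 100, about 16–19 mm clear. The jar neck is open below it and the jar is still in the brace. Handing in.

```bash
python3 -c "
from rig import ctrl
s=ctrl.sense();print(abs(s['dq']).max(),s['eef_pos']);print(ctrl.finish_job())"
```

```text
0.002096417982959375 [ 613.75736247 -225.33064259  143.76641144]
the job is handed in; nothing more can be done
None
```

The jar is open and standing in the brace, and I handed the job in with the cap held still and level above its mouth. It took about 13 s on the robot's clock; the hand-in reports no verdict.

**What I did**
- I lifted the jar by its 57 mm cap. The two loose discs beside it are smaller, about 38 mm.
- I lowered the jar into the square well, let go so it could settle, and gripped the cap again.
- I unscrewed the cap about 1.7 rad anticlockwise. It resisted with about 0.4 N m, then the torque fell to zero when the thread let go.
- I lifted it straight off.

**Last checks**
- **Cap:** it is level, with an estimated 16–19 mm of clearance above the mouth. That comes from one side picture and the arm's height, so it could be a few millimetres off.
- **Jar:** on the lift the force was only the cap's own weight, and the pictures show the jar still in the well. The closed cap top measured about 108 mm high after seating, against 110 mm expected, so I took it as fully down.
- **Arm:** essentially still at hand-in, with the grip holding.
- **Mug, bottle and coasters:** I planned every move clear of them and felt no unexpected contact. I did not view the whole scene again at the end.

**What disagreed**
- **Jar angle:** readings before insertion differed by about 0.1 rad, so I turned the jar by 0.05 rad.
- **Seating force:** pushing the jar down gave up to about 29 N vertical and 11 N sideways; this went away when I let go.
- **Turn angle:** I judged the final turn from the torque drop and did not feel for the stop.

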